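# Release the rock sample from the ratchet vice

### The arm

A 6-joint arm with a two-finger parallel gripper is mounted at the origin on the work surface. World frame = base frame: x ahead of the robot, y to its left, z up, the work surface at z = 0. Lengths are in mm, angles in degrees, forces in N, time in s.
With the tool pointing down it reaches from about 400 to 925 mm from the base axis. Payload 12.5 kg.
Tool frame: the origin (TCP) lies on the mounting face of the last link; the fingertips stand 190 mm ahead of it and the grasp point (between the pads) lies 171 mm ahead of it (env.grip_point_offset is the distance from the TCP to the grasp point, in mm); z points along the fingers, y is the direction in which the jaws open and shut (so a half turn about z gives the same grasp; the last joint's range is limited). The gripper opens to 95 mm and grips with 3 to 60 N. Pads are 20 mm wide; open, the fingers measure 119 mm over their backs; the gripper's body (75 mm by 180 mm) begins 59 mm behind the grasp point.
Start: joints at [-71.883, 28.126, 89.318, -0, 62.55, -6.05], TCP at [255.896, -570.212, 404.761] pointing down, gripper open.
Joint ranges: [-177.58, 177.58], [-47.91, 125.51], [2.72, 160], [-65.01, 245.01], [3.68, 167.84], [-153.87, 153.87]. Speed limits (degrees/s): [127.2, 127.2, 159.86, 180, 180, 180].

### API

Orientations are given as [roll, pitch, yaw] about the fixed x, y, z axes, in that order (R = Rz(yaw) Ry(pitch) Rx(roll)).
In Python, from cell import env gives the robot as it stands.
- The arm moves only by the shell command python3 -m crank 'ROWS' [FORCE]. ROWS is JSON, a list of rows, each a list of 3 entries, a list of its own where there are three numbers: the opening, from -1 (shut) to 1 (fully open), then the shift along the tool's x, y, z in mm, then the turn, a rotation vector about the tool's x, y, z in degrees. A call has 1 to 12 rows; each row shifts and turns the commanded pose from where the row before left it, along the tool's axes as they then stand; what a row does not reach is not made up. A row lasts 1/10 s, in which the tool goes at most 50 mm and 8.59 degrees, less where a joint would pass 70% of its speed; a pose out of reach is approached as far as the arm can. A call is refused whole if a number of a shift passes 50 or a number of a turn 8.59, either way. A call with a gripper value outside its range is refused whole. The fingers move at their own pace and stop on an object; FORCE is the grip in N (left out, the last holds). Time passes only in rows, so rows that do not move let the fingers close. It gives the time, the measured TCP pose, the force and the opening at its end, in the units of the state.
- env.read_state(): the state, without advancing time (a new reading comes with each control period).
- env.camera(name): name is "side" or "top" or "wrist"; returns a dict with "img" (384x512x3 uint8, blue, green, red), "fx", "fy", "cx", "cy" (pixels), "view" (4x4, takes a point from world to camera coordinates). Camera axes: x right, y down, z forward; pixel columns grow to the right and rows downward; lengths in mm; the calibration is good to about 2 mm. A picture is of the moment at which its call begins. There is no depth.
- env.finish_job(): hands the job in, once; it reports no verdict.
Trained networks look in a picture, given as the dict that the camera call returned (one of the last four; its "shot" number tells which), for a name from the list of things; names that differ only in an ending like _2 or _b are one class to them, and where a whole thing is asked for, a point or a joint stands for the part that bears it (a point fixed in the world has none). Each returns a list of dicts, best first, with "p" (0 to 1); they miss things now and then, are a little off and sometimes report something else, mostly with a low value. They report only what shows in the picture. A call takes as long as a camera call. They do not tell look-alikes from the thing itself.
- env.spot_in(thing, picture): "bbox" ([left, top, width, height] in pixels, round what is visible of it).
- env.silhouettes(thing, picture): "region" (384x512 bool, what is visible of it) and "bbox" ([left, top, width, height] in pixels, round what is visible of it).
The state is a dict: "time": time; "joint_pos": joint angles; "dq": joint speeds; "joint_efforts": joint torques, N m; "tcp_pos": TCP position; "orientation": TCP orientation; "contact_force": force on the tool from outside, world axes, zero at the start; "ft_torque": the same for the moment, N m; "finger_gap": opening from 0.0 (shut) to 1.0 (fully open).
Only numpy, scipy, OpenCV 4.12 (cv2) and the standard library are available. Lean on these libraries where they do the work, as an engineer would, in place of code of your own. Each camera call takes 0.05 s, during which the arm holds its last target.

### The job

The rock sample is clamped in the ratchet vice: press the thumb tab of the sprung pawl to lift the pawl off the ratchet wheel, and keep it off until the jaw has crept all the way back. Then take the sample out and stand it upright in the sample tray, setting it down gently. Never lean on the vice or its pawl with more than 25 N, and leave the other things on the table where they are.

Things in the scene. Friction and masses are not known exactly. Their poses are not given: they have to be found in the camera images.
- vice: Grey ratchet vice fixed to the table. Origin: on the table under the vice, z up; its jaws open along its y. In its frame, in mm: bed 64 (x) by 200 (y -80 to 120), top 18 above the table; fixed jaw 50 wide, inner face y = -47, top z = 56; gear housing x -28 to 28, y 48 to 112, top z = 82. On the housing's +x side hangs a steel plate with the ratchet wheel and pawl.
- wheel_spot (a point): Point on the table (z = 0) under the ratchet wheel's centre, at x = 44, y = 70 mm in the vice's frame. Steel toothed wheel, radius 35, 12 thick, axis along the vice's x, its centre 62 above the table. Above it lies the pawl, a steel rocker 12 wide along the vice's y, pivoted at y = 108, z = 104; its hooked nose (-y end) sits in the teeth, its tail (+y end) carries the thumb tab on a screwed stem.
- tab_spot (a point): Point on the table (z = 0) under the thumb tab's centre: x = 44, y = 153 mm in the vice's frame, 45 from the pivot. Ribbed flat steel tab, 28 by 28, on a stem screwed in by hand: unmeasured, its level top is 102 to 126 above the table. Press down: 5 to 8 N draws the nose from the loaded tooth; clear about 7 mm down, then 3 to 5 N; hard stop about 9 mm down. Over 25 N harms it.
- jaw (a joint): Travel of the moving jaw in m: 0 = clamped on the sample, 0.030 = fully back (end stop). Top 56 mm above the table. While the pawl is held clear of the wheel a spring creeps the jaw back by itself, along the vice's +y, in about 3 s; it stays back afterwards. Let go early, the pawl drops into the next tooth and the jaw stops part way: press again. The jaw cannot be pushed back against the pawl.
- sample: Grey rock sample, an upright block 30 (x) by 34 (y) by 66 (z) mm, about 0.12 to 0.23 kg. Origin: centre of its underside, z up its length. It stands on the vice's bed (underside 18 mm above the table), clamped across its y faces; its x faces are free to be gripped from above, and its upper 28 mm stand above the jaws.
- tray: Bare aluminium open tray, 94 by 94 mm outside, 18 mm high, walls and floor 4 to 5 mm thick, loose on the table (0.6 kg). Origin: centre of its underside. Its walls are along its x and y axes.
- microscope: White and black microscope, base 170 by 130 mm, 350 mm tall, origin: centre of its underside. Leave alone.
- jar: Glass jar with black lid, 48 mm across, 70 mm high, origin: centre of its underside. Leave alone.
- slide_box: Grey slide box, 90 by 75 by 32 mm, origin: centre of its underside. Leave alone.
- brush: Small brush lying on the table, about 200 mm long, origin: about its middle. Leave alone.
Mind the look-alikes: they are no part of the job. There is more than one size of the sample; the one meant has the size given above.

How it is judged (in metres and radians):
On the way:
1. The jaw is fully backed off (over 27 mm) with the sample still standing in its place in the vice (value of joint jaw above 0.027 m and distance of sample from where it was at the start of the episode below 0.012 m and angle between sample's own z axis and vertical below 0.15 rad), for 0.2 s.
At the end, for the whole second after the job is handed in: The jaw is fully back (over 27 mm) and the sample stands upright (within 0.12 rad), at rest on the floor of the tray, between its walls (origin within 36 mm of the tray's centre along each tray axis); the tray is level (x of sample in the frame of tray between -0.036 and 0.036 m and y of sample in the frame of tray between -0.036 and 0.036 m and z of sample in the frame of tray between 0 and 0.01 m and angle between sample's own z axis and vertical below 0.12 rad and angle between tray's own z axis and vertical below 0.08 rad and linear speed of sample below 0.02 m/s and value of joint jaw above 0.027 m); the robot touches nothing.
It fails at once if The robot loads the vice or its pawl with more than 25 N (contact force between any of the fingers, the arm and vice above 25 N).
It fails at once if The sample is dropped: it falls freely faster than 0.6 m/s (linear speed of sample above 0.6 m/s and contact force between the fingers and sample below 0.01 N).
It fails at once if The sample tips over (beyond 0.7 rad) (angle between sample's own z axis and vertical above 0.7 rad).
It fails at once if A bystander is moved by more than 20 mm (distance of any of microscope, jar, slide_box, brush from where it was at the start of the episode above 0.02 m).
It also fails if it takes over 62 s, if anything falls off the work surface, if the arm or the gripper's body presses on something with over 40 N, if the wrist force passes 120 N, or if a joint passes its speed limit or range.

## Working session

There is one attempt and no reset: what is moved stays moved. The work goes in short steps, Python scripts to look and compute and a shell command to move; the robot and the scene stay as the last step left them, time stands still between calls to the robot, and variables do not carry over. Pictures are saved under pics/ and viewed, and the job is handed in when it is done.

```bash
ls; mkdir -p pics; python3 - <<'E'
from cell import env
import cv2
for n in ("side","top","wrist"):
    c=env.camera(n); cv2.imwrite(f"pics/{n}0.png",c["img"]); print(n,c["fx"],c["cx"],c["cy"],c["view"])
print(env.read_state())
E
```

```text
pics
side 449.27047895648326 255.5965288237358 193.33690194214282 [[-9.91292602e-01 -1.31532446e-01  6.18007216e-03  5.39728295e+02]
 [-9.43486455e-02  6.76751583e-01 -7.30140827e-01  1.36397492e+02]
 [ 9.18548355e-02 -7.24366282e-01 -6.83268746e-01  1.25440577e+03]
 [ 0.00000000e+00  0.00000000e+00  0.00000000e+00  1.00000000e+00]]
top 408.7653638419673 253.8910537310577 190.88054451970058 [[ 1.55019196e-02 -9.99858057e-01 -6.59970171e-03 -9.14571529e+01]
 [-9.85452672e-01 -1.41606985e-02 -1.69359103e-01  5.69436318e+02]
 [ 1.69241607e-01  9.12908489e-03 -9.85532312e-01  1.37809117e+03]
 [ 0.00000000e+00  0.00000000e+00  0.00000000e+00  1.00000000e+00]]
wrist 281.46982906760604 260.03908883857696 191.6797581645279 [[ 4.08847549e-01 -9.12601996e-01 -1.13095577e-03 -6.23175156e+02]
 [-8.72245901e-01 -3.91131789e-01  2.93603494e-01 -3.17750815e+01]
 [-2.68385487e-01 -1.19052597e-01 -9.55926623e-01  3.91875437e+02]
 [ 0.00000000e+00  0.00000000e+00  0.00000000e+00  1.00000000e+00]]
{'time': 0.15, 'joint_pos': array([-7.18837521e+01,  2.81547117e+01,  8.93407562e+01,  1.38293989e-03,
        6.25508550e+01, -6.05351084e+00]), 'dq': array([ 0.04846873, -0.15328134, -0.10292936, -0.06495336,  0.00854744,
       -0.00266229]), 'joint_efforts': array([ 1.31757253e-03, -6.12895775e+01, -2.58278757e+01,  6.92624040e-02,
        4.73224546e-02, -7.03131309e-05]), 'tcp_pos': array([ 255.8864996 , -570.19501269,  404.32032763]), 'orientation': array([-1.79954065e+02, -6.10497578e-03,  2.41691184e+01]), 'contact_force': array([-0.22707925,  0.01369372, -0.12605644]), 'ft_torque': array([ 0.01903083, -0.03107492, -0.00871692]), 'finger_gap': 0.9952775213765794}
```

View pics/side0.png

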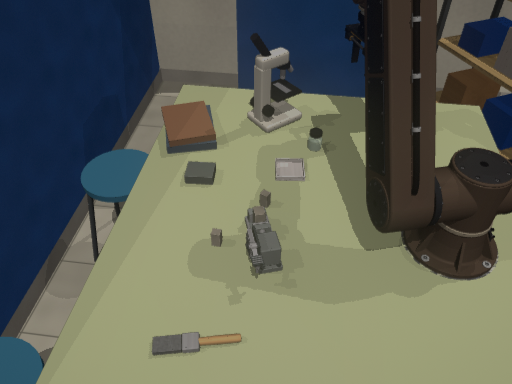

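View pics/top0.png

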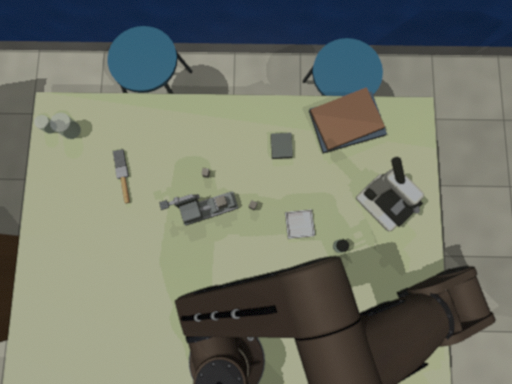

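View pics/wrist0.png

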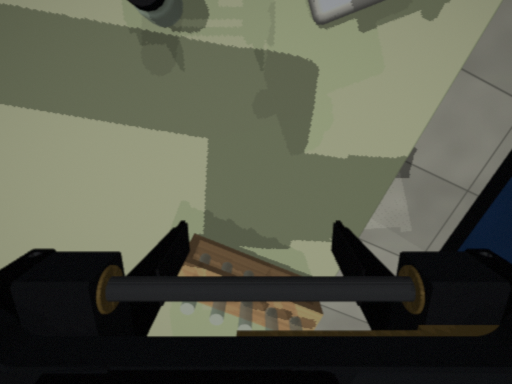

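The side view shows the vice at (262,240) with the tab towards the near (+y) end, a loose look-alike rock on each side at (216,237) and (265,198), and the tray at (290,169). In the top view the vice is at (205,205), the tab at (165,205) and the tray at (300,224).

```bash
cat > h.py <<'E'
import numpy as np, cv2
from cell import env
def proj(c,P):
    P=np.atleast_2d(P); q=P@c["view"][:3,:3].T+c["view"][:3,3]
    return np.c_[c["fx"]*q[:,0]/q[:,2]+c["cx"],c["fy"]*q[:,1]/q[:,2]+c["cy"]]
def ray(c,uv):
    R=c["view"][:3,:3];t=c["view"][:3,3]
    d=R.T@np.array([(uv[0]-c["cx"])/c["fx"],(uv[1]-c["cy"])/c["fy"],1]); return -R.T@t,d/np.linalg.norm(d)
def atz(c,uv,z):
    o,d=ray(c,uv); return o+d*(z-o[2])/d[2]
def tri(obs):
    A=np.zeros((3,3));b=np.zeros(3)
    for c,uv in obs:
        o,d=ray(c,uv);M=np.eye(3)-np.outer(d,d);A+=M;b+=M@o
    p=np.linalg.solve(A,b); return p,[np.round(proj(c,p)[0]-uv,1) for c,uv in obs]
E
python3 - <<'E'
from h import *
for n in ("side","top"):
    c=env.camera(n)
    for t in ("vice","wheel_spot","tab_spot","sample","tray","jar","slide_box","microscope"):
        try:
            for d in env.silhouettes(t,c)[:4]:
                ys,xs=np.nonzero(d["region"]); print(n,t,round(d["p"],2),d["bbox"],xs.mean().round(1),ys.mean().round(1),len(xs))
        except Exception as e: print(t,e)
    x,y,w,h=(200,170,120,110) if n=="side" else (150,150,180,110)
    cv2.imwrite(f"pics/{n}crop.png",cv2.resize(c["img"][y:y+h,x:x+w],None,fx=4.4 if n=="top" else 5,fy=4.4 if n=="top" else 5,interpolation=cv2.INTER_CUBIC))
E
```

```text
side vice 0.71 [244.6, 209.2, 38.0, 64.0] 262.0 245.4 1588
side wheel_spot 0.87 [246.8, 210.2, 35.8, 65.4] 262.3 245.4 1564
side tab_spot 0.6 [243.7, 208.3, 38.0, 65.3] 262.1 245.7 1655
side sample 0.69 [251.5, 206.1, 15.7, 15.3] 258.6 213.9 203
side sample 0.64 [210.4, 228.9, 9.9, 19.4] 216.2 237.4 181
side sample 0.6 [247.7, 211.7, 36.9, 62.0] 262.6 245.3 1697
side sample 0.58 [261.3, 187.2, 7.3, 19.6] 264.6 198.3 149
side tray 0.88 [278.7, 158.4, 23.4, 21.6] 289.3 169.5 625
side jar 0.7 [308.8, 133.2, 12.0, 17.4] 314.6 139.4 289
side slide_box 0.95 [187.1, 165.3, 28.0, 17.3] 199.6 172.8 615
side slide_box 0.26 [277.2, 158.6, 28.2, 18.0] 289.7 169.5 637
side microscope 0.75 [245.7, 35.3, 55.2, 97.6] 271.7 89.1 3084
top vice 0.55 [160.3, 190.8, 77.6, 37.1] 198.7 206.4 1331
top wheel_spot 0.89 [160.0, 193.1, 77.5, 30.2] 198.8 206.6 1307
top tab_spot 0.69 [161.5, 187.4, 72.6, 36.2] 198.9 206.6 1277
top tab_spot 0.2 [270.2, 131.2, 21.5, 26.9] 280.7 145.2 539
top sample 0.65 [217.0, 197.4, 10.0, 7.7] 220.7 201.2 94
top sample 0.41 [201.8, 168.2, 6.3, 8.3] 205.0 172.4 51
top tray 0.82 [283.2, 206.6, 32.5, 31.4] 299.5 222.8 682
top jar 0.62 [335.5, 239.4, 11.6, 15.7] 340.6 245.2 181
top slide_box 0.91 [269.7, 129.5, 23.7, 28.7] 280.9 145.2 490
top microscope 0.72 [354.9, 158.6, 69.8, 72.2] 391.1 196.6 2666
```

View pics/sidecrop.png

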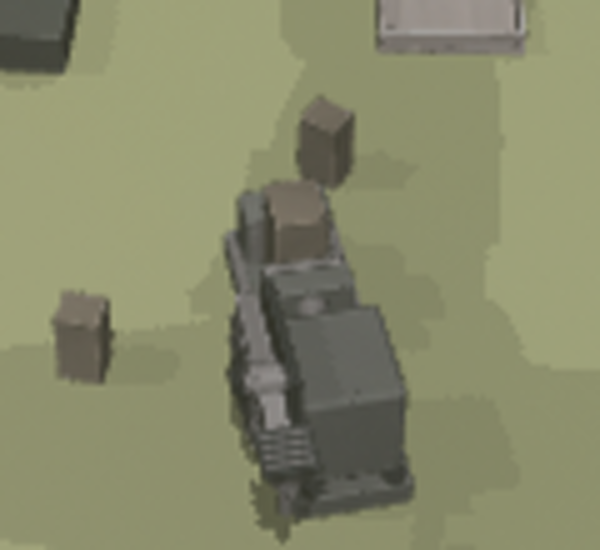

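View pics/topcrop.png

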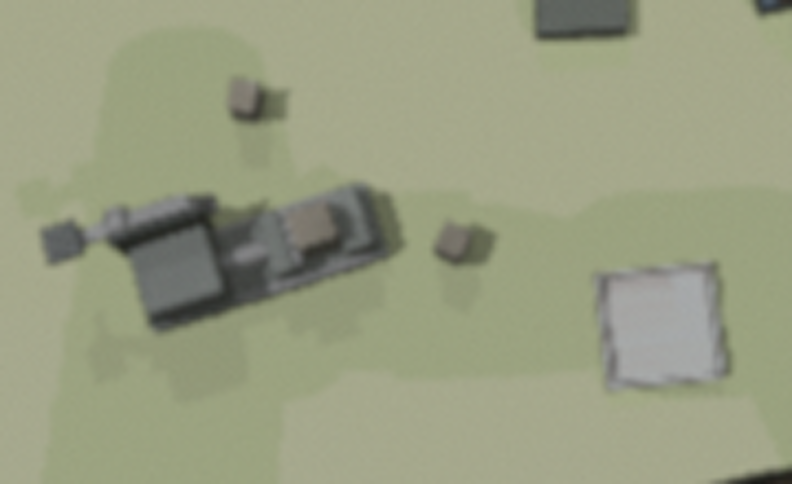

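```bash
python3 - <<'E'
from h import *
from scipy.optimize import least_squares
T=env.camera("top");S=env.camera("side")
t=lambda u,v:np.array([150+u/4.4-.4,150+v/4.4-.4]); s=lambda u,v:np.array([200+u/5-.4,170+v/5-.4])
obs=[(T,t(125,247),(28,112,82)),(T,t(208,222),(28,48,82)),(T,t(222,288),(-28,48,82)),(T,t(155,330),(-32,120,18)),(T,t(405,255),(-32,-80,18)),
(S,s(270,310),(28,48,82)),(S,s(380,305),(-28,48,82)),(S,s(403,395),(-28,112,82)),(S,s(300,403),(28,112,82)),(S,s(413,490),(-32,120,18))]
def W(p,P):
    c,sn=np.cos(p[2]),np.sin(p[2]); return np.array([p[0]+c*P[0]-sn*P[1],p[1]+sn*P[0]+c*P[1],P[2]])
f=lambda p:np.concatenate([proj(c,W(p,P))[0]-uv for c,uv,P in obs])
r=least_squares(f,[700,150,.28],loss='soft_l1'); p=r.x; print(p,np.degrees(p[2])); print(f(p).reshape(-1,2).round(1).tolist())
tab,e=tri([(T,t(62,242)),(S,s(287,447))]); print("tab",tab,e,"pred",W(p,(44,153,114)))
print("vs top", [atz(T,t(62,242),z).round(1) for z in (102,114,126)])
smp,e=tri([(T,t(309,227)),(S,s(296,203))]); print("sample top",smp,e,"pred",W(p,(0,-30,84)))
# tray corners at z=18
for u,v in ((600,273),(716,263),(728,373),(611,388)): print("tray",atz(T,t(u,v),18).round(1))
k,e=tri([(T,t(452,242)),(S,s(326,113))]);print("lookalike",k,e)
k,e=tri([(T,t(243,98)),(S,s(82,308))]);print("lookalike2",k,e)
st=env.read_state();print(st["tcp_pos"],st["time"])
E
```

```text
[520.6190722   56.60781158  44.29101332] 2537.6881337001046
[[0.4, -0.9], [-0.3, -0.6], [1.0, 0.1], [-0.8, -0.5], [-3.1, 0.2], [1.1, 0.7], [0.2, -1.0], [0.9, -0.4], [-0.5, 1.0], [-0.1, -1.3]]
tab [511.60285352 216.27748158 106.09546698] [array([ 0. , -0.4]), array([0.6, 0.1])] pred [516.0520769  215.74342216 114.        ]
vs top [array([510.7, 217.2, 102. ]), array([509.1, 214.5, 114. ]), array([507.4, 211.7, 126. ])]
sample top [529.78354889  31.53768827  84.05516199] [array([ 0. , -0.7]), array([0.8, 0.2])] pred [529.73414477  28.02607874  84.        ]
tray [ 503.2 -197.1   18. ]
tray [ 512.6 -290.2   18. ]
tray [ 424.7 -298.9   18. ]
tray [ 411.4 -206.    18. ]
lookalike [524.98878645 -78.36496799  50.10186358] [array([ 0. , -0.8]), array([0.9, 0.2])]
lookalike2 [638.51555096  90.9810656   47.72924049] [array([-0. , -0.6]), array([0.8, 0.2])]
[ 255.85968771 -570.21873411  404.78180841] 1.15
```

```bash
python3 - <<'E'
from h import *
T=env.camera("top");S=env.camera("side")
print("microscope base corners", [atz(T,(u,v),20).round() for u,v in ((360,196),(392,230),(423,205),(405,168))])
print("ms side",[atz(S,(u,v),20).round() for u,v in ((248,116),(272,127),(301,116))])
w=env.camera("wrist");print("cam centre",ray(w,(w["cx"],w["cy"])))
print("jar",atz(T,(342,246),70), atz(S,(315,133),70))
st=env.read_state();print(st["tcp_pos"],st["orientation"])
E
```

```text
microscope base corners [array([ 563., -459.,   20.]), array([ 444., -567.,   20.]), array([ 534., -680.,   20.]), array([ 667., -623.,   20.])]
ms side [array([ 642., -516.,   20.]), array([ 546., -458.,   20.]), array([ 446., -544.,   20.])]
cam centre (array([ 332.25728468, -534.53187237,  383.75368713]), array([-0.26806435, -0.12002653, -0.95589494]))
jar [ 383.75273466 -381.44898946   70.        ] [ 392.5499385  -371.26475365   70.        ]
[ 255.91239583 -570.1978622   404.74795974] [1.79996637e+02 4.91925263e-04 2.41694768e+01]
```

```bash
python3 -m crank '[[1,[20,-24,0],[0,0,0]],[1,[32,-36,0],[0,0,0]],[1,[32,-36,0],[0,0,0]],[1,[32,-36,0],[0,0,0]],[1,[32,-36,0],[0,0,0]],[1,[32,-36,0],[0,0,0]],[1,[32,-36,0],[0,0,0]],[1,[32,-36,0],[0,0,0]],[1,[32,-36,0],[0,0,0]],[1,[32,-36,0],[0,0,0]],[1,[32,-36,0],[0,0,0]],[1,[32,-36,0],[0,0,0]]]'
python3 -m crank '[[1,[0,0,0],[0,0,-8]],[1,[0,0,0],[0,0,-8.35]],[1,[0,0,0],[0,0,-8.35]],[1,[0,0,0],[0,0,-8.35]],[1,[0,0,0],[0,0,-8.35]],[1,[0,0,0],[0,0,-8.35]],[1,[0,0,0],[0,0,-8.35]],[1,[0,0,0],[0,0,-8.35]],[1,[0,0,0],[0,0,-8.35]],[1,[0,0,0],[0,0,-8.35]],[1,[0,0,0],[0,0,0]]]'
```

```text
time: 2.5
tcp_pos: [423.5, -32.8, 405.0]
orientation: [180.0, -0.0, 24.2]
contact_force: [1.1, -0.3, -0.7]
finger_gap: 1.0
time: 3.6
tcp_pos: [423.3, -34.7, 404.8]
orientation: [180.0, 0.0, 107.4]
contact_force: [-0.2, 0.3, -0.0]
finger_gap: 1.001
```

```bash
python3 -m crank '[[1,[27,32,0],[0,0,0]],[1,[28,33,0],[0,0,0]],[1,[28,33,0],[0,0,0]],[1,[28,33,0],[0,0,0]],[1,[0,0,0],[0,0,0]],[1,[0,0,0],[0,0,0]]]'
python3 - <<'E'
from h import *
w=env.camera("wrist");cv2.imwrite("pics/w1.png",w["img"]);np.savez("w1.npz",**{k:w[k] for k in("fx","fy","cx","cy","view")})
print(env.read_state()["tcp_pos"])
c,s=np.cos(np.radians(17.69)),np.sin(np.radians(17.69))
for P in ((44,153,106),(44,70,0),(0,-30,84),(28,48,82),(-28,48,82),(-28,112,82)):
    q=(520.6+c*P[0]-s*P[1],56.6+s*P[0]+c*P[1],P[2]); print(P,proj(w,q).round())
E
```

```text
time: 4.2
tcp_pos: [515.4, 110.9, 404.3]
orientation: [-180.0, 0.0, 107.2]
contact_force: [-1.1, 0.1, -0.2]
finger_gap: 0.999
[515.05754261 110.15326342 404.43038574]
(44, 153, 106) [[294.  88.]]
(44, 70, 0) [[283. 157.]]
(0, -30, 84) [[251. 253.]]
(28, 48, 82) [[274. 189.]]
(-28, 48, 82) [[224. 190.]]
(-28, 112, 82) [[222. 132.]]
```

View pics/w1.png

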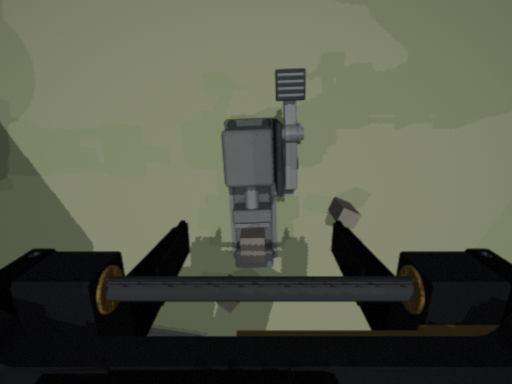

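The wrist view shows the tab at (290,84), the housing top spanning about (224–274, 132–187) and the sample top at (252,246). This agrees with the vice model to within about 4 px. I'll take a second view from above the tab.

```bash
python3 -m crank '[[1,[33,9,20],[0,0,0]],[1,[35,9,20],[0,0,-0.5]],[1,[34,8,20],[0,0,0]],[1,[0,0,0],[0,0,0]],[1,[0,0,0],[0,0,0]]]'
python3 - <<'E'
from h import *
w=env.camera("wrist");cv2.imwrite("pics/w2.png",w["img"]);np.savez("w2.npz",**{k:w[k] for k in("fx","fy","cx","cy","view")})
print(env.read_state()["tcp_pos"],env.read_state()["orientation"])
E
```

```text
time: 4.75
tcp_pos: [509.3, 214.8, 344.6]
orientation: [-180.0, 0.0, 107.8]
contact_force: [-0.3, 0.1, 0.5]
finger_gap: 1.0
[509.52182985 214.32461651 345.1349328 ] [1.79990447e+02 1.81632612e-02 1.07724426e+02]
```

View pics/w2.png

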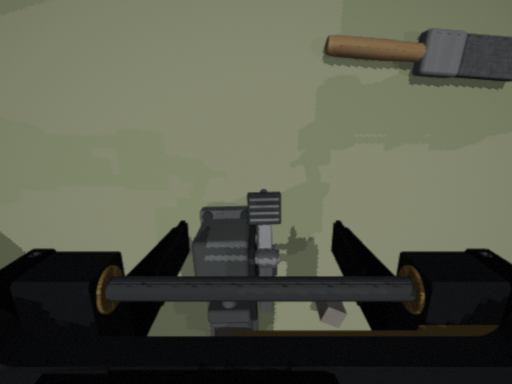

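```bash
python3 - <<'E'
import cv2,numpy as np
a=cv2.imread("pics/w1.png")[55:115,260:320];b=cv2.imread("pics/w2.png")[180:240,235:295]
cv2.imwrite("pics/tabs.png",np.hstack([cv2.resize(x,(390,390),interpolation=cv2.INTER_CUBIC) for x in(a,b)]))
E
```

```text
(no output)
```

View pics/tabs.png

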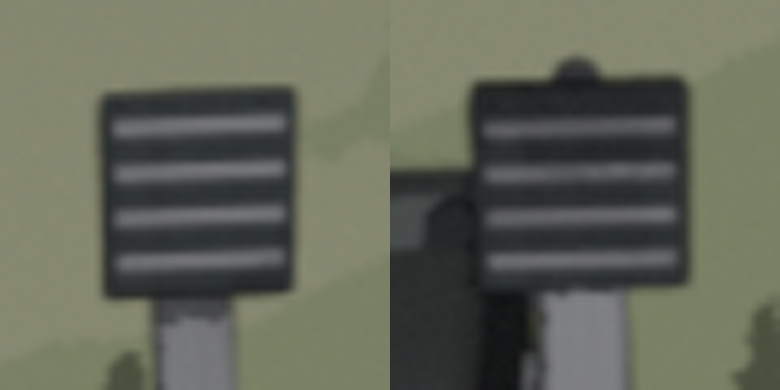

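```bash
python3 - <<'E'
from h import *
T=env.camera("top");S=env.camera("side")
w1=dict(np.load("w1.npz"));w2=dict(np.load("w2.npz"))
p,e=tri([(w1,(290.2,84.5)),(w2,(264.0,209.8))]);print(p,e)
t=(150+62/4.4-.4,150+242/4.4-.4); s=(200+287/5-.4,170+447/5-.4)
p,e=tri([(w1,(290.2,84.5)),(w2,(264.0,209.8)),(T,t),(S,s)]);print(p,e)
for z in (102,108,114,120,126): print(z,atz(w1,(290.2,84.5),z).round(1),atz(w2,(264,209.8),z).round(1),atz(T,t,z).round(1),atz(S,s,z).round(1))
# size-based height: tab edge widths 28 mm
for w,wd in ((w1,(296-104)/6.5),(w2,(688-473)/6.5)):
    C=ray(w,(0,0))[0]; print("depth by 28mm width",w["fx"]*28/wd, "cam z",C[2])
E
```

```text
[512.16024813 217.75622253 105.21948698] [array([0.2, 0. ]), array([-0.2, -0. ])]
[511.84379994 217.13910497 106.0737151 ] [array([-0.3,  0.5]), array([-0.8,  0.9]), array([-0.2, -0.5]), array([0.5, 0.4])]
102 [512.2 218.  102. ] [512.7 216.6 102. ] [510.7 217.2 102. ] [513.5 212.8 102. ]
108 [511.8 217.5 108. ] [512.  218.8 108. ] [509.9 215.8 108. ] [512.9 217.6 108. ]
114 [511.3 216.9 114. ] [511.2 220.9 114. ] [509.1 214.5 114. ] [512.3 222.3 114. ]
120 [510.9 216.4 120. ] [510.4 223.  120. ] [508.3 213.1 120. ] [511.8 227.1 120. ]
126 [510.4 215.8 126. ] [509.6 225.2 126. ] [507.4 211.7 126. ] [511.2 231.8 126. ]
depth by 28mm width 266.80994213700154 cam z 383.2760490008928
depth by 28mm width 238.26748321071764 cam z 323.60220993339556
```

```bash
python3 -m crank '[[-1,[2.3,3.4,10],[0,0,0]],[-1,[0,0,10],[0,0,0]],[-1,[0,0,10],[0,0,0]],[-1,[0,0,5],[0,0,0]],[-1,[0,0,0],[0,0,0]],[-1,[0,0,0],[0,0,0]],[-1,[0,0,0],[0,0,0]],[-1,[0,0,0],[0,0,0]],[-1,[0,0,0],[0,0,0]],[-1,[0,0,0],[0,0,0]]]' 20
python3 - <<'E'
from h import *
w=env.camera("wrist");cv2.imwrite("pics/w3.png",w["img"]);S=env.camera("side");cv2.imwrite("pics/s3.png",cv2.resize(S["img"][170:280,200:320],None,fx=5,fy=5,interpolation=cv2.INTER_CUBIC))
s=env.read_state();print(s["tcp_pos"],s["contact_force"],s["finger_gap"])
E
```

```text
time: 5.9
tcp_pos: [512.1, 218.6, 309.9]
orientation: [180.0, 0.0, 107.8]
contact_force: [0.8, -0.2, 0.5]
finger_gap: 0.213
[512.02314348 218.553541   309.78556235] [ 0.67075168 -0.34918147  0.21685314] 0.12888318640962687
```

View pics/w3.png

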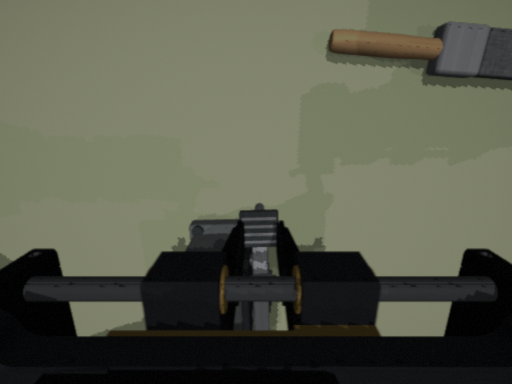

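View pics/s3.png

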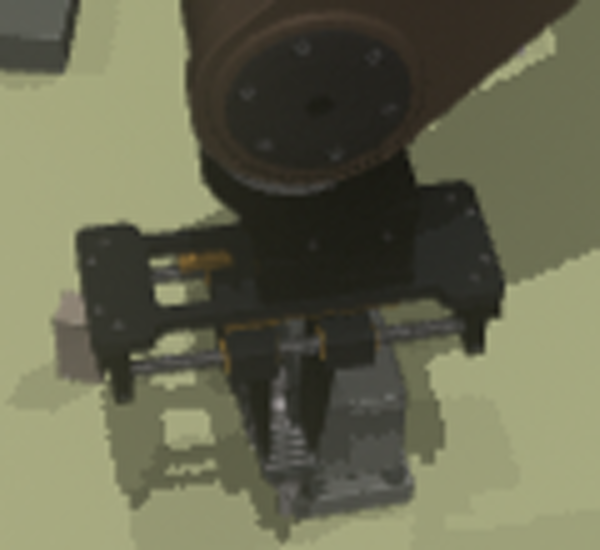

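The gripper is over the tab in both pictures, at wrist (258,228), with the fingers still closing above it. I'll let them shut and then creep down.

```bash
python3 -m crank '[[-1,[0,0,0],[0,0,0]],[-1,[0,0,2],[0,0,0]],[-1,[0,0,2],[0,0,0]],[-1,[0,0,2],[0,0,0]],[-1,[0,0,2],[0,0,0]],[-1,[0,0,0],[0,0,0]],[-1,[0,0,0],[0,0,0]]]'
python3 - <<'E'
from h import *
w=env.camera("wrist");cv2.imwrite("pics/w4.png",w["img"][150:350,130:390]);
s=env.read_state();print(s["tcp_pos"],s["contact_force"],s["finger_gap"])
E
```

```text
time: 6.7
tcp_pos: [512.1, 218.6, 301.6]
orientation: [-180.0, 0.0, 107.8]
contact_force: [0.5, -0.1, -0.3]
finger_gap: 0.004
[512.09312497 218.55547439 301.71242857] [-0.12463624  0.25373257 -0.18072367] 0.0037092902881184103
```

View pics/w4.png

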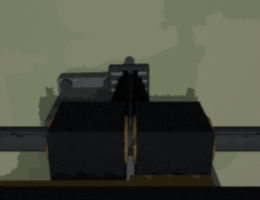

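The fingers are shut with the tips at z≈111.7, just in front of and over the tab (centre about (260,225) in the full picture). No contact yet, so I'll creep on.

```bash
python3 -m crank '[[-1,[0,0,1],[0,0,0]],[-1,[0,0,1],[0,0,0]],[-1,[0,0,1],[0,0,0]],[-1,[0,0,0],[0,0,0]]]'
python3 -m crank '[[-1,[0,0,1],[0,0,0]],[-1,[0,0,1],[0,0,0]],[-1,[0,0,0],[0,0,0]]]'
python3 -m crank '[[-1,[0,0,1],[0,0,0]],[-1,[0,0,1],[0,0,0]],[-1,[0,0,0],[0,0,0]]]'
```

```text
time: 7.15
tcp_pos: [512.0, 218.5, 298.6]
orientation: [-180.0, 0.0, 107.8]
contact_force: [0.4, -0.4, -0.1]
finger_gap: 0.004
time: 7.45
tcp_pos: [512.0, 218.5, 296.6]
orientation: [-180.0, 0.0, 107.8]
contact_force: [-0.5, 0.8, -0.1]
finger_gap: 0.007
time: 7.75
tcp_pos: [512.1, 218.6, 295.2]
orientation: [180.0, 0.0, 107.8]
contact_force: [-1.9, -0.3, 6.9]
finger_gap: 0.006
```

Contact at TCP z≈296, so the tab top is at about 105.7, matching the visual estimate. I'll press on gently.

```bash
python3 -m crank '[[-1,[0,0,1],[0,0,0]],[-1,[0,0,1],[0,0,0]],[-1,[0,0,0],[0,0,0]]]'
python3 -m crank '[[-1,[0,0,1],[0,0,0]],[-1,[0,0,1],[0,0,0]],[-1,[0,0,0],[0,0,0]]]'
python3 -m crank '[[-1,[0,0,1],[0,0,0]],[-1,[0,0,0],[0,0,0]]]'
```

```text
time: 8.05
tcp_pos: [512.1, 218.6, 293.4]
orientation: [179.9, 0.0, 107.8]
contact_force: [-1.3, -1.0, 9.3]
finger_gap: 0.004
time: 8.35
tcp_pos: [512.1, 218.5, 291.4]
orientation: [179.9, 0.0, 107.8]
contact_force: [-0.4, -0.2, 7.9]
finger_gap: 0.003
time: 8.55
tcp_pos: [512.1, 218.5, 290.1]
orientation: [180.0, 0.0, 107.8]
contact_force: [0.4, -1.1, 3.9]
finger_gap: 0.002
```

```bash
python3 -m crank '[[-1,[0,0,1],[0,0,0]],[-1,[0,0,0],[0,0,0]]]'
python3 -m crank '[[-1,[0,0,0.8],[0,0,0]],[-1,[0,0,0],[0,0,0]]]'
```

```text
time: 8.75
tcp_pos: [512.2, 218.5, 288.7]
orientation: [180.0, 0.0, 107.8]
contact_force: [0.4, -0.4, 3.3]
finger_gap: 0.004
time: 8.95
tcp_pos: [512.2, 218.5, 288.0]
orientation: [180.0, 0.0, 107.8]
contact_force: [0.2, -1.9, 3.9]
finger_gap: 0.005
```

```bash
python3 - <<'E'
from h import *
S=env.camera("side");cv2.imwrite("pics/s5a.png",S["img"])
E
python3 -m crank '[[-1,[0,0,0],[0,0,0]],[-1,[0,0,0],[0,0,0]],[-1,[0,0,0],[0,0,0]],[-1,[0,0,0],[0,0,0]],[-1,[0,0,0],[0,0,0]],[-1,[0,0,0],[0,0,0]],[-1,[0,0,0],[0,0,0]],[-1,[0,0,0],[0,0,0]],[-1,[0,0,0],[0,0,0]],[-1,[0,0,0],[0,0,0]]]'
python3 - <<'E'
from h import *
S=env.camera("side");cv2.imwrite("pics/s5b.png",S["img"])
T=env.camera("top")
a=cv2.imread("pics/s5a.png")[195:265,225:295];b=S["img"][195:265,225:295]
cv2.imwrite("pics/jaw.png",np.hstack([cv2.resize(x,(390,390),interpolation=cv2.INTER_CUBIC) for x in(a,b)]))
E
```

```text
time: 10.0
tcp_pos: [512.1, 218.6, 287.9]
orientation: [180.0, 0.0, 107.8]
contact_force: [2.2, -0.9, 4.9]
finger_gap: 0.003
```

View pics/jaw.png

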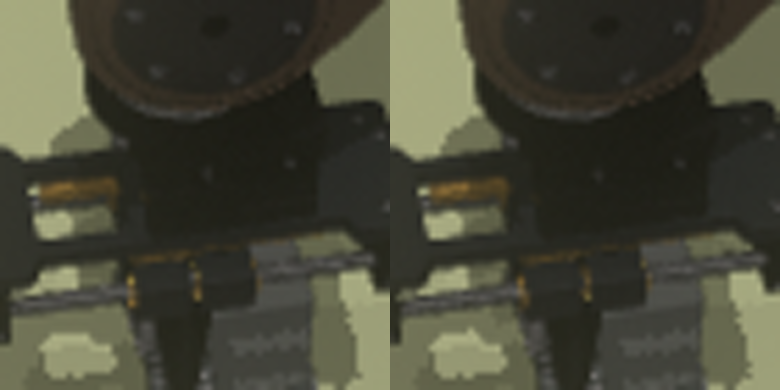

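The jaw is hidden behind the gripper in the side view. I'll hold for longer and check the top view.

```bash
python3 -m crank '[[-1,[0,0,0],[0,0,0]],[-1,[0,0,0],[0,0,0]],[-1,[0,0,0],[0,0,0]],[-1,[0,0,0],[0,0,0]],[-1,[0,0,0],[0,0,0]],[-1,[0,0,0],[0,0,0]],[-1,[0,0,0],[0,0,0]],[-1,[0,0,0],[0,0,0]],[-1,[0,0,0],[0,0,0]],[-1,[0,0,0],[0,0,0]],[-1,[0,0,0],[0,0,0]],[-1,[0,0,0],[0,0,0]]]'
python3 -m crank '[[-1,[0,0,0],[0,0,0]],[-1,[0,0,0],[0,0,0]],[-1,[0,0,0],[0,0,0]],[-1,[0,0,0],[0,0,0]],[-1,[0,0,0],[0,0,0]],[-1,[0,0,0],[0,0,0]],[-1,[0,0,0],[0,0,0]],[-1,[0,0,0],[0,0,0]],[-1,[0,0,0],[0,0,0]],[-1,[0,0,0],[0,0,0]],[-1,[0,0,0],[0,0,0]],[-1,[0,0,0],[0,0,0]]]'
python3 - <<'E'
from h import *
T=env.camera("top");cv2.imwrite("pics/t6.png",cv2.resize(T["img"][150:260,150:330],None,fx=4.4,fy=4.4,interpolation=cv2.INTER_CUBIC))
E
```

```text
time: 11.3
tcp_pos: [512.1, 218.5, 287.9]
orientation: [180.0, 0.0, 107.8]
contact_force: [2.2, -2.1, 4.2]
finger_gap: 0.003
time: 12.5
tcp_pos: [512.0, 218.6, 287.9]
orientation: [-180.0, 0.0, 107.8]
contact_force: [2.1, 0.1, 3.6]
finger_gap: 0.005
```

View pics/t6.png

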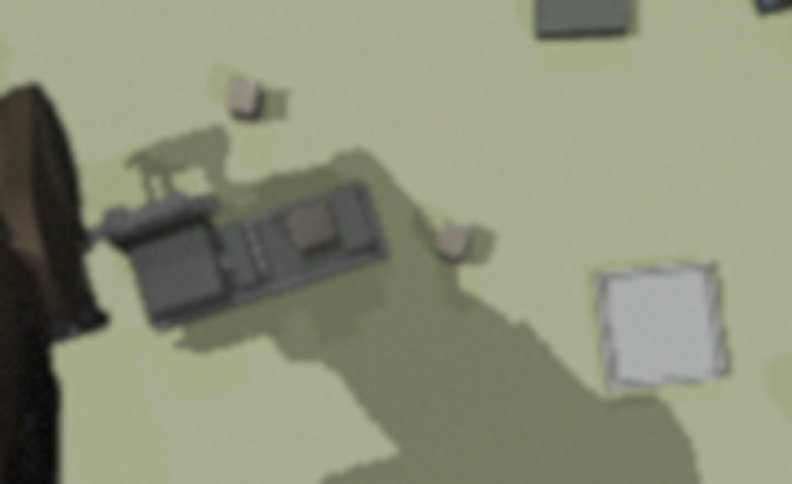

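The jaw is now clear of the sample in the top view (jaw at (257,245), sample at (312,227)). I'll hold one more second to confirm it has stopped.

```bash
python3 -m crank '[[-1,[0,0,0],[0,0,0]],[-1,[0,0,0],[0,0,0]],[-1,[0,0,0],[0,0,0]],[-1,[0,0,0],[0,0,0]],[-1,[0,0,0],[0,0,0]],[-1,[0,0,0],[0,0,0]],[-1,[0,0,0],[0,0,0]],[-1,[0,0,0],[0,0,0]],[-1,[0,0,0],[0,0,0]],[-1,[0,0,0],[0,0,0]]]'
python3 - <<'E'
from h import *
T=env.camera("top")["img"];
a=cv2.imread("pics/t6.png");b=cv2.resize(T[150:260,150:330],None,fx=4.4,fy=4.4,interpolation=cv2.INTER_CUBIC)
cv2.imwrite("pics/t7.png",np.vstack([cv2.resize(x[170:320,180:400],None,fx=1.9,fy=1.9) for x in(a,b)]))
p=(520.6,56.6,np.radians(17.69));c,s=np.cos(p[2]),np.sin(p[2]);cam=env.camera("top")
for y in (-13,17): print(y,(proj(cam,[[520.6+c*x-s*y,56.6+s*x+c*y,56] for x in(-25,25)])-150)*4.4)
E
```

```text
time: 13.55
tcp_pos: [512.0, 218.5, 287.9]
orientation: [-180.0, 0.0, 107.8]
contact_force: [1.5, -0.9, 4.2]
finger_gap: 0.0
-13 [[302.96634503 264.16501102]
 [285.503846   203.78578716]]
17 [[266.10690371 275.21026707]
 [248.84221835 214.71232276]]
```

View pics/t7.png

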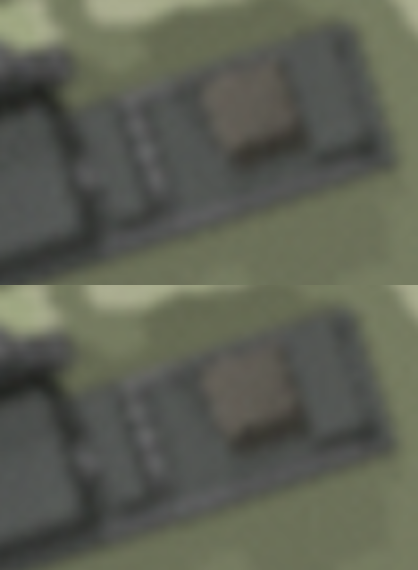

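The jaw face is at about crop (258,245), which is where full travel (30 mm) predicts, and it is stationary. The sample still stands in place. I'll rise off the tab and go over the sample.

```bash
python3 -m crank '[[-1,[0,0,-10],[0,0,0]],[-1,[0,0,-25],[0,0,0]],[-1,[0,0,-35],[0,0,0]],[0.3,[-20,-4,-10],[0,0,0]],[0.3,[-40,-9,0],[0,0,0]],[0.3,[-40,-9,0],[0,0,0]],[0.3,[-42,-9,0],[0,0,0]],[0.3,[-42,-9,0],[0,0,0]],[0.3,[0,0,0],[0,0,0]],[0.3,[0,0,0],[0,0,0]]]'
python3 - <<'E'
from h import *
w=env.camera("wrist");cv2.imwrite("pics/w8.png",w["img"]);np.savez("w8.npz",**{k:w[k] for k in("fx","fy","cx","cy","view")})
s=env.read_state();print(s["tcp_pos"],s["finger_gap"])
for d in env.silhouettes("sample",w): print(d["p"],d["bbox"])
E
```

```text
time: 14.65
tcp_pos: [530.1, 30.6, 368.1]
orientation: [-180.0, -0.0, 107.7]
contact_force: [0.6, 0.2, -0.2]
finger_gap: 0.536
[530.02822452  31.40909289 368.03679193] 0.5805419355161884
0.96 [223.5, 239.9, 21.2, 34.5]
0.81 [351.5, 138.9, 38.7, 35.9]
0.66 [246.1, 160.3, 32.4, 47.2]
```

View pics/w8.png

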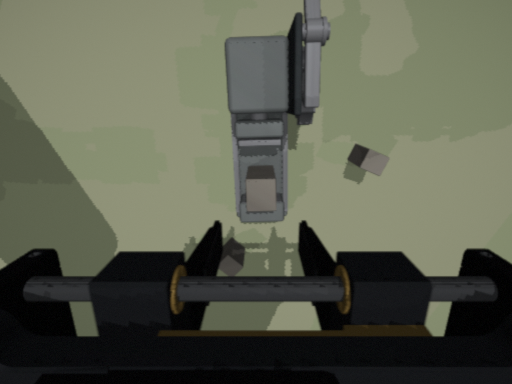

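```bash
python3 - <<'E'
from h import *
I=cv2.imread("pics/w8.png")[120:230,220:300];cv2.imwrite("pics/w8c.png",cv2.resize(I,None,fx=5.4,fy=5.4,interpolation=cv2.INTER_CUBIC))
E
```

```text
(no output)
```

View pics/w8c.png

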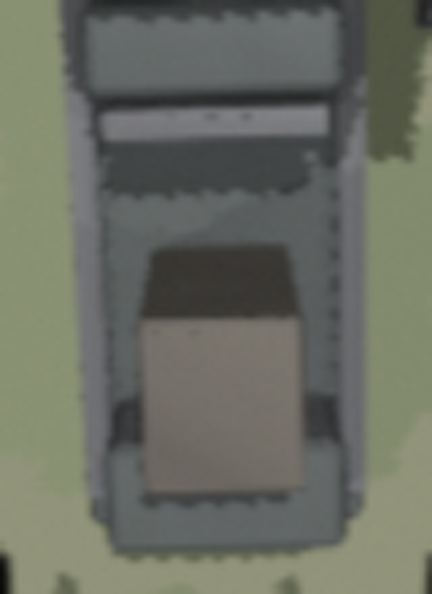

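```bash
python3 - <<'E'
from h import *
w=dict(np.load("w8.npz")); q=lambda u,v:(220+u/5.4-.4,120+v/5.4-.4)
w1=dict(np.load("w1.npz"))
P=[atz(w,q(*x),84) for x in((141,318),(302,318),(304,491),(144,491))]
for p in P: print(p.round(1))
c=np.mean(P,0);print("c",c.round(1)); e=P[1]-P[0];print("dir x",np.degrees(np.arctan2(e[1],e[0])),np.linalg.norm(e),np.linalg.norm(P[2]-P[1]), "z check tri w top view")
T=env.camera("top");S=env.camera("side")
t=(150+309/4.4-.4,150+227/4.4-.4);s=(200+296/5-.4,170+203/5-.4)
print(tri([(w,q(222.5,404)),(T,t),(S,s)]))
st=env.read_state();d=c[:2]-st["tcp_pos"][:2];y=np.radians(st["orientation"][2]);print(st["orientation"],"tool dx,dy",d@[np.cos(y),np.sin(y)],d@[np.sin(y),-np.cos(y)])
E
```

```text
[512.1  43.1  84. ]
[539.5  51.8  84. ]
[550.3  20.7  84. ]
[522.2  11.7  84. ]
c [531.   31.8  84. ]
dir x 17.670406964493584 28.737150463361576 32.98471748928785 z check tri w top view
(array([530.14573578,  31.77562135,  84.01206735]), [array([-0.8,  0.2]), array([-0. , -0.8]), array([0.7, 0.2])])
[-1.79983542e+02 -1.04797465e-02  1.07908156e+02] tool dx,dy -0.7480343582492955 0.7503269081210752
```

```bash
python3 -m crank '[[0.2,[-0.7,0.7,25],[0,0,0]],[0.2,[0,0,30],[0,0,0]],[0.2,[0,0,30],[0,0,0]],[0.2,[0,0,20],[0,0,0]],[0.2,[0,0,8],[0,0,0]],[0.2,[0,0,8],[0,0,0]],[0.2,[0,0,0],[0,0,0]],[0.2,[0,0,0],[0,0,0]]]'
python3 - <<'E'
from h import *
w=env.camera("wrist");cv2.imwrite("pics/w9.png",w["img"][100:384,100:420]);
E
```

```text
time: 15.65
tcp_pos: [531.3, 30.9, 247.6]
orientation: [179.9, 0.0, 107.8]
contact_force: [0.1, 0.6, 0.4]
finger_gap: 0.6
```

View pics/w9.png

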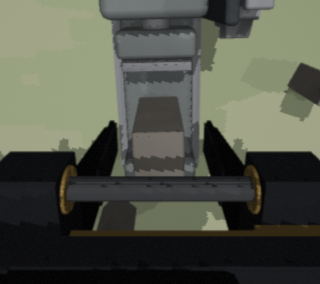

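The sample is centred between the fingers (crop x 158, fingers at 112 and 207). Closing.

```bash
python3 -m crank '[[-1,[0,0,0],[0,0,0]],[-1,[0,0,0],[0,0,0]],[-1,[0,0,0],[0,0,0]],[-1,[0,0,0],[0,0,0]],[-1,[0,0,0],[0,0,0]],[-1,[0,0,0],[0,0,0]],[-1,[0,0,0],[0,0,0]],[-1,[0,0,0],[0,0,0]]]' 25
python3 -m crank '[[-1,[0,0,-3],[0,0,0]],[-1,[0,0,-5],[0,0,0]],[-1,[0,0,-10],[0,0,0]],[-1,[0,0,-10],[0,0,0]],[-1,[0,0,0],[0,0,0]]]'
python3 - <<'E'
from h import *
s=env.read_state();print(s["finger_gap"],s["contact_force"])
S=env.camera("side");cv2.imwrite("pics/s10.png",S["img"][130:330,150:400])
w=env.camera("wrist");cv2.imwrite("pics/w10.png",w["img"])
E
```

```text
time: 16.5
tcp_pos: [531.1, 30.7, 247.0]
orientation: [180.0, 0.0, 107.8]
contact_force: [-0.5, 0.2, 2.1]
finger_gap: 0.315
time: 17.0
tcp_pos: [531.3, 30.7, 276.6]
orientation: [179.9, 0.0, 107.8]
contact_force: [0.8, 1.2, -1.7]
finger_gap: 0.319
0.31851154979622626 [ 0.77762309  1.22620152 -1.65057652]
```

View pics/w10.png

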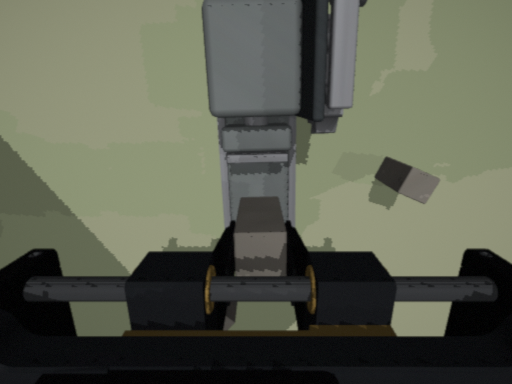

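```bash
python3 -m crank '[[-1,[0,0,-20],[0,0,0]],[-1,[0,0,-30],[0,0,0]],[-1,[0,0,-20],[0,0,0]],[-1,[-20,-12,0],[0,0,0]],[-1,[-30,-18,0],[0,0,0]],[-1,[-30,-18,0],[0,0,0]],[-1,[-35,-22,0],[0,0,0]],[-1,[-35,-22,0],[0,0,0]],[-1,[-35,-22,0],[0,0,0]],[-1,[-30,-18,0],[0,0,0]],[-1,[-20,-12,0],[0,0,0]],[-1,[-10,-6,0],[0,0,0]]]'
python3 -m crank '[[-1,[0,0,0],[0,0,4]],[-1,[0,0,0],[0,0,4]],[-1,[0,0,0],[0,0,3.8]],[-1,[0,0,0],[0,0,0]],[-1,[0,0,0],[0,0,0]]]'
python3 - <<'E'
from h import *
s=env.read_state();print(s["tcp_pos"],s["orientation"],s["finger_gap"],s["contact_force"])
w=env.camera("wrist");cv2.imwrite("pics/w11.png",w["img"]);np.savez("w11.npz",**{k:w[k] for k in("fx","fy","cx","cy","view")})
for d in env.silhouettes("tray",w): print(d["p"],d["bbox"])
T=env.camera("top");cv2.imwrite("pics/t11.png",T["img"])
E
```

```text
time: 18.3
tcp_pos: [462.7, -250.2, 344.6]
orientation: [-180.0, -0.0, 107.7]
contact_force: [0.6, -0.5, -1.7]
finger_gap: 0.314
time: 18.8
tcp_pos: [463.4, -248.0, 344.8]
orientation: [-180.0, -0.0, 96.2]
contact_force: [0.5, -0.4, -1.9]
finger_gap: 0.318
[ 463.44727234 -248.02539315  344.81379046] [-1.79989941e+02 -5.81294444e-03  9.61595158e+01] 0.3178506704439203 [ 0.46000389 -0.39964746 -1.88012874]
0.57 [217.9, 134.2, 89.3, 84.4]
```

View pics/w11.png

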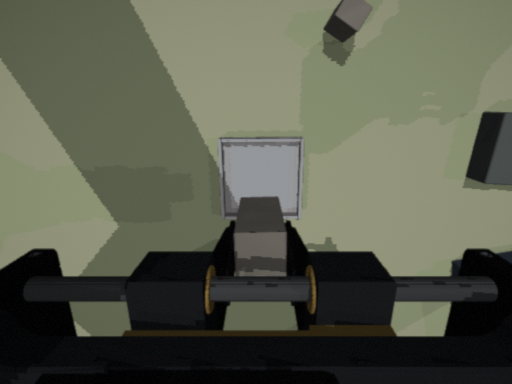

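The held sample is upright at (262,235). The tray rim spans about (219,137) to (302,218) and is square to the tool.

```bash
python3 - <<'E'
from h import *
w=dict(np.load("w11.npz"))
P=[atz(w,q,18) for q in((219,137),(302.5,137),(301,219),(221.5,219))]
for p in P: print(p.round(1))
e=P[1]-P[0];print(np.mean(P,0),np.linalg.norm(e),np.linalg.norm(P[2]-P[1]),np.degrees(np.arctan2(e[1],e[0])))
# height check with top view
T=env.camera("top")
print([tri([(w,a),(T,b)])[0].round(1) for a,b in (((219,137),(150+600/4.4-.4,150+388/4.4-1)),((219,137),(150+611/4.4-.4,150+388/4.4-.4)),((302.5,137),(150+600/4.4-.4,150+273/4.4-.4)))])
E
```

```text
[ 414.4 -200.6   18. ]
[ 503.5 -191.1   18. ]
[ 516.  -285.1   18. ]
[ 423.4 -295.    18. ]
[ 464.34915516 -242.96332559   18.        ] 89.55813606479617 94.85275349134818 6.12550599887598
[array([ 413.9, -199. ,   17.1]), array([ 412.1, -205.4,   -3.3]), array([ 511.3, -198.6,  -38.7])]
```

```bash
python3 -m crank '[[-1,[2.5,0,15],[0,0,0]],[-1,[0,0,25],[0,0,0]],[-1,[0,0,25],[0,0,0]],[-1,[0,0,20],[0,0,0]],[-1,[0,0,10],[0,0,0]],[-1,[0,0,5],[0,0,0]],[-1,[0,0,3],[0,0,0]],[-1,[0,0,0],[0,0,0]],[-1,[0,0,0],[0,0,0]]]'
python3 - <<'E'
from h import *
w=env.camera("wrist");cv2.imwrite("pics/w12.png",w["img"])
T=env.camera("side");cv2.imwrite("pics/s12.png",cv2.resize(T["img"][110:220,220:360],None,fx=5,fy=5,interpolation=cv2.INTER_CUBIC))
E
```

```text
time: 19.9
tcp_pos: [463.2, -246.1, 242.6]
orientation: [180.0, 0.0, 96.0]
contact_force: [0.2, 0.6, -2.4]
finger_gap: 0.318
```

View pics/w12.png

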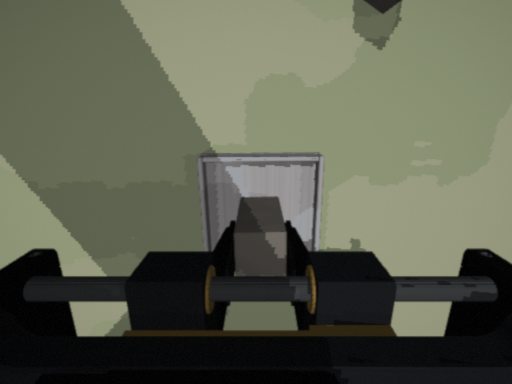

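View pics/s12.png

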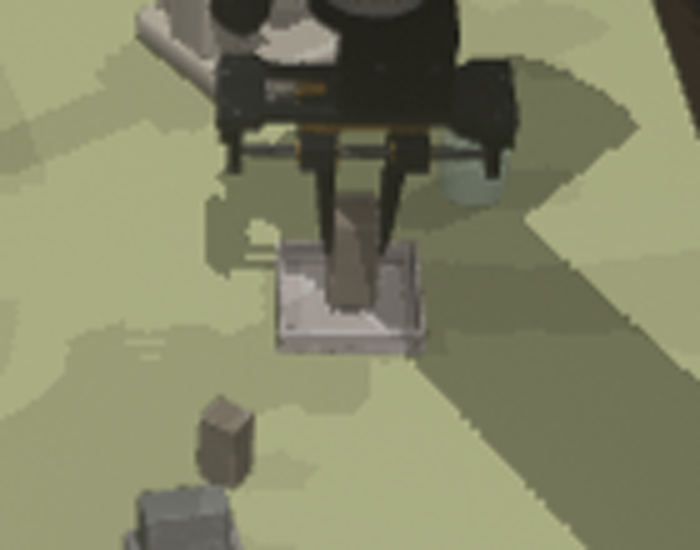

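The sample hangs upright inside the tray walls: its foot is at (350,305) in the side crop, with the walls at 280–425. I'll lower it gently until the force turns.

```bash
python3 -m crank '[[-1,[0,0,2],[0,0,0]],[-1,[0,0,2],[0,0,0]],[-1,[0,0,1],[0,0,0]],[-1,[0,0,1],[0,0,0]],[-1,[0,0,0],[0,0,0]]]'
python3 -m crank '[[-1,[0,0,1],[0,0,0]],[-1,[0,0,1],[0,0,0]],[-1,[0,0,0],[0,0,0]]]'
```

```text
time: 20.5
tcp_pos: [463.0, -246.0, 235.8]
orientation: [-180.0, -0.0, 96.0]
contact_force: [-0.4, -0.5, -2.6]
finger_gap: 0.316
time: 20.8
tcp_pos: [463.0, -246.0, 233.8]
orientation: [-180.0, -0.0, 96.0]
contact_force: [-1.0, -0.2, -1.8]
finger_gap: 0.316
```

```bash
python3 -m crank '[[-1,[0,0,0.5],[0,0,0]],[-1,[0,0,0],[0,0,0]]]'
python3 -m crank '[[-1,[0,0,0.5],[0,0,0]],[-1,[0,0,0],[0,0,0]]]'
```

```text
time: 21.0
tcp_pos: [463.1, -246.0, 233.4]
orientation: [180.0, 0.0, 96.0]
contact_force: [-0.2, -0.1, -3.0]
finger_gap: 0.316
time: 21.2
tcp_pos: [463.1, -246.0, 233.0]
orientation: [180.0, 0.0, 96.0]
contact_force: [0.1, 0.0, 0.0]
finger_gap: 0.315
```

```bash
python3 -m crank '[[-1,[0,0,0.3],[0,0,0]],[-1,[0,0,0],[0,0,0]]]'
```

```text
time: 21.4
tcp_pos: [463.0, -246.0, 233.0]
orientation: [180.0, 0.0, 96.0]
contact_force: [-2.3, -0.2, 3.8]
finger_gap: 0.316
```

It's seated on the floor (force turned upward). Opening and lifting off.

```bash
python3 -m crank '[[-0.2,[0,0,0],[0,0,0]],[0.2,[0,0,0],[0,0,0]],[0.2,[0,0,0],[0,0,0]],[0.2,[0,0,0],[0,0,0]],[0.2,[0,0,0],[0,0,0]]]'
python3 -m crank '[[0.2,[0,0,-10],[0,0,0]],[0.2,[0,0,-30],[0,0,0]],[0.2,[0,0,-40],[0,0,0]],[0.2,[0,0,-40],[0,0,0]],[0.2,[0,0,0],[0,0,0]],[0.2,[0,0,0],[0,0,0]]]'
python3 - <<'E'
from h import *
w=env.camera("wrist");cv2.imwrite("pics/w13.png",w["img"])
T=env.camera("side");cv2.imwrite("pics/s13.png",cv2.resize(T["img"][110:280,190:340],None,fx=3.5,fy=3.5,interpolation=cv2.INTER_CUBIC))
E
```

```text
time: 21.9
tcp_pos: [463.1, -246.0, 232.6]
orientation: [-180.0, 0.0, 96.0]
contact_force: [0.3, 0.2, 0.2]
finger_gap: 0.592
time: 22.5
tcp_pos: [462.8, -245.8, 353.7]
orientation: [179.9, 0.1, 96.0]
contact_force: [0.0, -0.8, -1.1]
finger_gap: 0.598
```

View pics/w13.png

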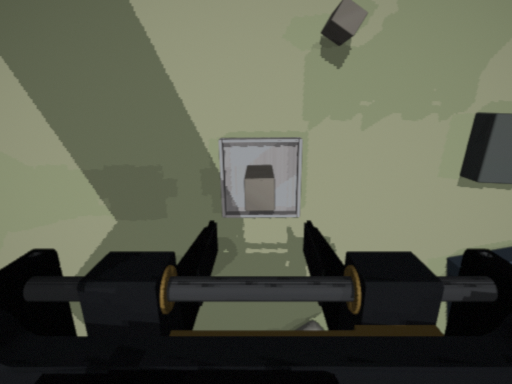

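View pics/s13.png

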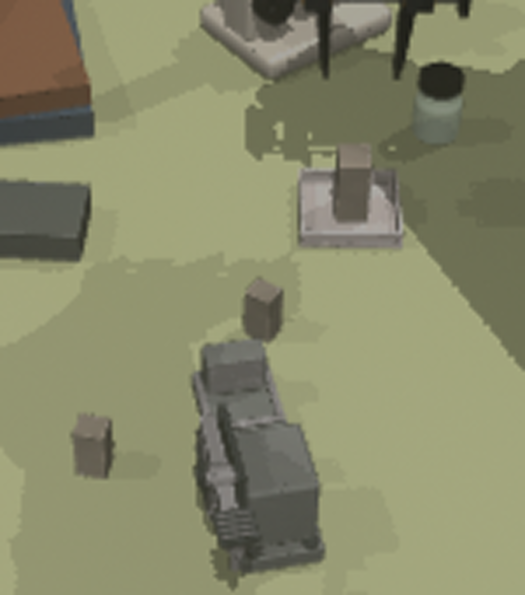

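```bash
python3 - <<'E'
from h import *
w=dict(np.load("w8.npz")); q=lambda u,v:(220+u/5.4-.4,120+v/5.4-.4)
a=np.radians(107.69);ax=np.array([np.cos(a),np.sin(a),0])
print((atz(w,q(216,102),56)-atz(w,q(221,318),84))@ax,(atz(w,q(216,102),56)-atz(w,q(221,446),56))@ax, "want 30 / 64 (fixed-jaw inner edge)")
s=env.read_state();print(s["time"],s["contact_force"])
E
```

```text
35.00600640528996 68.91914831975923 want 30 / 64 (fixed-jaw inner edge)
22.6 [ 0.44838126 -0.46591026 -1.02479518]
```

The jaw measures fully back, at 30 mm or more. The sample stands in the tray and the gripper is clear. Handing in.

```bash
python3 -c "
from cell import env
print(env.finish_job())"
```

```text
the job is handed in; nothing more can be done
None
```

The sample is out of the vice and standing upright in the tray. I handed the job in at about 22.6 s of the 62 s allowed, and the hand-in gave no verdict.

- **Pawl and jaw:** I pressed the thumb tab with the fingers shut. It touched at about 106 mm, as the camera views had put it. I held it about 8 mm down for roughly 4.6 s, and the highest force I read was 9.3 N against the 25 N limit. The jaw crept back while the sample stayed in place, and top views one second apart showed it had stopped.
- **Sample and tray:** I gripped the sample across its x faces at 25 N and lifted it out. I lowered it until the force turned upward (3.8 N), then opened and backed off.
- **Last checks:** The wrist and side views showed the sample upright inside the tray walls. The bystanders visible in the last side view (jar, slide box, microscope base) looked undisturbed. The brush wasn't in that last picture, but the arm never went near it. The gripper touched nothing at hand-in.

**Readings that disagreed:**
- **Jaw travel:** the wrist view gave about 35 mm against the 30 mm end stop, and the top view gave about 28.5 mm. I put this down to rough edge-picking; both are above the required 27 mm.
- **Tray centre:** the two estimates differed by about 5 mm, so I set the sample down midway between them.

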